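Set and lock the portion valve

ROBOT

A 7-joint arm with a two-finger parallel gripper is mounted at the origin on a cart in front of the work surface, level with it; the furniture and walls round the work are solid. World frame = base frame: x ahead of the robot, y to its left, z up, the work surface at z = 0. Lengths are in m, angles in rad, forces in N, time in s.
With the tool pointing down it reaches from about 0.35 to 0.9 m from the base axis. Payload 19.9 kg.
Tool frame: the origin (TCP) lies midway between the tips of the shut fingers; the grasp point (between the pads) lies 19 mm behind it; x points along the fingers, y is the direction in which the jaws open and shut, and the axes are right-handed (so a half turn about x gives the same grasp; the last joint's range is limited). The gripper opens to 85 mm and grips with 20 to 120 N. Pads are 22 mm wide; open, the fingers measure 114 mm over their backs; the gripper's body (76 mm by 85 mm) begins 54 mm behind the grasp point. The pads swing forward as they close: fully open they stand 13 mm farther back than shut.
Start: joints at [1.224, 0.417, -0.01, 1.614, 0.005, 1.111, -0.053], TCP at [0.188, -0.596, 0.231] pointing down, gripper open.
Joint ranges: [-2.81, 2.81], [-0.39, 2.02], [-1.27, 1.25], [0.06, 2.57], [-1.19, 4.33], [0.19, 2], [-2.82, 2.82]. Speed limits (rad/s): [1.89, 1.89, 2.39, 2.39, 3.01, 3.01, 3.01].

INTERFACE

Orientations are given as a rotation vector (axis times angle).
In Python, from workcell import env, viewer gives the robot as it stands.
- The arm moves only by the tool arm_command, never from a script. Its arguments are lists of equal length, an entry for each row: "travel": the shift along the tool's x, y, z in mm, a list of three; "twist": the turn, a rotation vector about the tool's x, y, z in degrees, a list of three. In form: {"travel": [[x, y, z], ...], "twist": [[ax, ay, az], ...]}. A call has 1 to 10 rows; each row is the pose to reach, as a shift and turn from the pose commanded when the call began, along the tool's axes at that moment; what a row does not reach only later rows make up. A row lasts 1/10 s, in which the tool goes at most 50 mm and 8.59 degrees, less where a joint would pass 70% of its speed; a pose out of reach is approached as far as the arm can. A call with a gripper value outside its range is refused whole. "gripper" is the finger opening in mm, from 0 to 85.4, set as the call begins (left out, the last holds). The fingers move at their own pace and stop on an object; "grip_force" is the grip in N (left out, the last holds). Time passes only in rows, so rows that repeat a pose let the fingers close. It gives the time, the measured TCP pose, the force and the opening at its end, in the units of the state.
- env.get_obs(): the state, without advancing time (a new reading comes with each control period).
- viewer.capture(name): name is "side" or "top" or "wrist"; returns the picture (384x512x3 uint8, blue, green, red); there is no depth.
- viewer.get_calibration(name): a dict with "mtx" (3x3 intrinsics, pixels), "cam_to_world" (4x4, takes a point from camera to world coordinates); the wrist camera has in their place "mount" (4x4, takes a point from camera to tool coordinates, whose origin is the TCP and whose axes are the tool frame's). Camera axes: x right, y down, z forward; pixel columns grow to the right and rows downward; lengths in m; the calibration is good to about 2 mm. A picture is of the moment at which its call begins: read the wrist's pose just before it. get_calibration takes no time and is no camera call.
- env.finish_job(): hands the job in, once; it reports no verdict.
Trained networks look in the newest picture that a camera, given by its name, has taken for a name from the list of things; names that differ only in an ending like _2 or _b are one class to them, and where a whole thing is asked for, a point or a joint stands for the part that bears it (a point fixed in the world has none). Each returns a list of dicts, best first, with "conf" (0 to 1); they miss things now and then, are a little off and sometimes report something else, mostly with a low value. They report only what shows in the picture. A call takes as long as a camera call.
- viewer.look_for(target, camera): "pixel" ([column, row] in pixels, amid what is visible of it).
The state is a dict: "time_s": time; "joints": joint angles; "qd": joint speeds; "joint_torque": joint torques, N m; "tool_pos": TCP position; "tool_rot": TCP orientation; "wrist_force": force on the tool from outside, world axes, zero at the start; "wrist_torque": the same for the moment, N m; "width": finger opening in m.
Only numpy, scipy, OpenCV 4.12 (cv2) and the standard library are available. Lean on these libraries where they do the work, as an engineer would, in place of code of your own. Each camera call takes 0.05 s, during which the arm holds its last target.

TASK

On the round-footed portion valve, turn the lower, wider collar until it clicks in with its pointer over the tall index post (not one of the flat plugs). Then lock the setting: screw the knurled nut on top down, clockwise seen from above, until it stops tight. Let go, and leave the things standing around it where they are.

Things in the scene. Friction and masses are not known exactly. Their poses are not given: they have to be found in the camera images.
- valve: Portion valve, fixed: round steel foot 156 mm across, 14 mm thick. Origin: centre of its underside, on the upright axis of barrel, collar and nut. Barrel 54 mm wide to z 50 mm, collar to z 82, fixed neck 37 mm wide to z 92, nut above it on a stud to z 118. Inlet pipe along +x (back) at z 32, to 72 mm out. Four holes 53 mm from the axis at 105, 135, 225, 255 degrees, counter-clockwise from x.
- collar (a joint): Angle of the collar in rad, growing counter-clockwise seen from above, 0 to 2.62, end stops just beyond. The pointer stands at 105 degrees + this angle, counter-clockwise from the valve's x axis. Sprung clicks every 30 degrees (0, 0.524, ... 2.618 rad); each of the four holes lies at one. Turning takes about 0.15 Nm; near a click it pulls itself in.
- pointer_tip (a point): Point 53 mm from the valve's axis (the radius of the post and plugs) at z 54 mm, in the direction of the collar's pointer and just beyond its nose. The pointer is part of the collar, 12 mm wide, z 51 to 59 mm, ends 53 mm from the axis, and passes 7 mm above the post.
- collar_centre (a point): On the valve's axis, 20 mm above the collar's underside (z 70 mm). The collar is a ribbed aluminium ring 62 mm across and 32 mm high; it may be gripped across anywhere clear of its pointer.
- index_post: Slim pointed steel post, 10 mm across, 30 mm high, fixed, upright in one of the valve foot's four holes; its tip is 44 mm above the table. Origin: centre of its lower end, 14 mm above the table. The other three holes hold flat plugs 20 mm across and 5 mm high.
- lock_nut (a joint): Angle of the lock nut in rad, growing clockwise seen from above as it is screwed down; 0 is fully backed off, 2.6 is the hard stop where it is tight. It sinks 1 mm per rad. It turns stiffly (about 0.05 Nm) and stays where it is left.
- nut_top (a point): Centre of the top face of the lock nut, a knurled steel nut 49 mm across and 20 mm high on the valve's axis; top face 115 mm above the table when backed off, 112.4 mm when tight.
- tub_lid: upturned screw lid, 98 mm across, 16 mm high, beside the valve; loose, must be left where it is. Origin: centre of its underside.
- bottle: small capped bottle, 42 mm across, 85 mm high, beside the valve; loose, must be left where it is. Origin: centre of its underside.
- cup: steel measuring cup, 72 mm across, 82 mm high, behind the valve; loose, must be left where it is. Origin: centre of its underside.
- brush: flat wooden brush, 190 x 20 x 11 mm, lying to the left; loose, must be left where it is. Origin: centre of its underside.
- tub_near: open tub, 96 mm across, 55 mm high, to the left of the valve; loose, must be left where it is. Origin: centre of its underside.

How it is judged:
On the way, in this order (a step that is already met when the one before it is completed fails the run):
1. the collar's pointer is over the index post (horizontal distance between pointer_tip and index_post below 0.007 m), for 0.3 s.
2. the lock nut is screwed down tight (value of joint lock_nut above 2.52 rad), for 0.2 s.
At the end, for the whole second after the job is handed in: The collar rests with its pointer over the index post (pointer tip within 7 mm of the post's axis, seen from above), and the lock nut is down at its stop (2.52 rad or more of 2.6) (horizontal distance between pointer_tip and index_post below 0.007 m and value of joint lock_nut above 2.52 rad and velocity of joint collar between -0.05 and 0.05 rad/s); the robot touches nothing.
It fails at once if a bystander (lid, bottle, cup, brush or tub) is shifted by more than 30 mm (distance of any of tub_lid, bottle, cup, brush, tub_near from where it was at the start of the episode above 0.03 m).
It also fails if it takes over 56 s, if anything falls off the work surface, if the arm or the gripper's body presses on something with over 40 N, if the wrist force passes 120 N, or if a joint passes its speed limit or range.

## Working session

There is one attempt and no reset: what is moved stays moved. The work goes in short steps, Python scripts to look and compute and a tool call to move; the robot and the scene stay as the last step left them, time stands still between calls to the robot, and variables do not carry over. Pictures are saved under pics/ and viewed, and the job is handed in when it is done.

Besides the shell and the picture viewer there is one more tool, called after "Call:" as name(argument=value, ...) on one line, values as JSON. arm_command: Moves the arm, as the interface text tells. Its arguments: {"type":"object","properties":{"travel":{"type":"array"},"twist":{"type":"array"},"gripper":{"type":"number"},"grip_force":{"type":"number"}},"required":["travel","twist"]}

```bash
mkdir -p pics; ls; cat > h.py <<'E'
import numpy as np, cv2
from scipy.spatial.transform import Rotation as R
from workcell import env, viewer
def snap(cam,name):
    im=viewer.capture(cam); cv2.imwrite(f'pics/{name}.png',im); return im
def T_tool(o):
    T=np.eye(4); T[:3,:3]=R.from_rotvec(o['tool_rot']).as_matrix(); T[:3,3]=o['tool_pos']; return T
def c2w(cam,o=None):
    c=viewer.get_calibration(cam)
    return (np.array(c['mtx']), np.array(c['cam_to_world']) if 'cam_to_world' in c else T_tool(o)@np.array(c['mount']))
def ray(K,T,px):
    d=T[:3,:3]@np.linalg.solve(K,[px[0],px[1],1.]); return T[:3,3],d
def onz(K,T,px,z):
    p,d=ray(K,T,px); return p+d*(z-p[2])/d[2]
def proj(K,T,P):
    q=np.linalg.inv(T)@np.r_[P,1]; q=K@q[:3]; return q[:2]/q[2]
E
python3 - <<'E'
from h import *
o=env.get_obs(); print(o)
for c in ['side','top','wrist']:
    snap(c,c+'0'); K,T=c2w(c,o); print(c,K,T)
for c in ['side','top']:
  for n in ['valve','collar','index_post','lock_nut','pointer_tip','nut_top','cup','bottle']:
    print(c,n,[(np.round(d['pixel']),round(d['conf'],2)) for d in viewer.look_for(n,c)][:3])
E
```

```text
pics
{'time_s': 0.0, 'joints': array([ 1.22452135,  0.41797419, -0.01033211,  1.61416534,  0.00471524,
        1.11071101, -0.05297039]), 'qd': array([ 0.00071328, -0.00051352,  0.00044804,  0.00141487,  0.00088478,
        0.00021417, -0.00035901]), 'joint_torque': array([ 6.16838606e-04, -8.64451933e+01,  6.79238308e-01, -4.34902275e+01,
        1.90960884e-02,  7.39041570e-03,  4.80774179e-05]), 'tool_pos': array([ 0.18744701, -0.59586415,  0.23066373]), 'tool_rot': array([ 2.05742885,  0.31734691, -2.05801075]), 'wrist_force': array([-0.16505214,  1.12544711, -0.9679284 ]), 'wrist_torque': array([-0.00576215,  0.00085444,  0.00917372]), 'width': 0.08556138791516636}
side [[377.70425186   0.         252.16675357]
 [  0.         377.70425186 192.93969586]
 [  0.           0.           1.        ]] [[ 0.95970254 -0.13393687  0.24704646  0.36389589]
 [-0.28100744 -0.44982016  0.84775978 -0.76306181]
 [-0.00241981 -0.88301911 -0.4693308   0.49392933]
 [ 0.          0.          0.          1.        ]]
top [[431.52498097   0.         251.85974666]
 [  0.         431.52498097 195.321290
[... 838 characters left out ...]
, 0.46), (array([223., 219.]), 0.27)]
side lock_nut [(array([226., 220.]), 0.77)]
side pointer_tip [(array([221., 240.]), 0.65)]
side nut_top [(array([224., 222.]), 0.85), (array([173., 184.]), 0.66), (array([280., 256.]), 0.39)]
side cup [(array([344., 228.]), 0.57), (array([228., 223.]), 0.4)]
side bottle [(array([282., 257.]), 0.8), (array([223., 239.]), 0.26)]
top valve [(array([295., 236.]), 0.83)]
top collar [(array([287., 237.]), 0.49)]
top index_post [(array([294., 235.]), 0.38)]
top lock_nut [(array([294., 228.]), 0.7)]
top pointer_tip [(array([290., 240.]), 0.64)]
top nut_top [(array([296., 232.]), 0.52)]
top cup [(array([301., 150.]), 0.62)]
top bottle [(array([312., 200.]), 0.6)]
```

```bash
python3 - <<'E'
import cv2
s=cv2.imread('pics/side0.png'); cv2.imwrite('pics/side0z.png',cv2.resize(s[150:330,110:390],(800,514),interpolation=cv2.INTER_CUBIC))
s=cv2.imread('pics/top0.png'); cv2.imwrite('pics/top0z.png',cv2.resize(s[120:300,190:400],(700,600),interpolation=cv2.INTER_CUBIC))
E
```

```text
(no output)
```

View pics/side0.png

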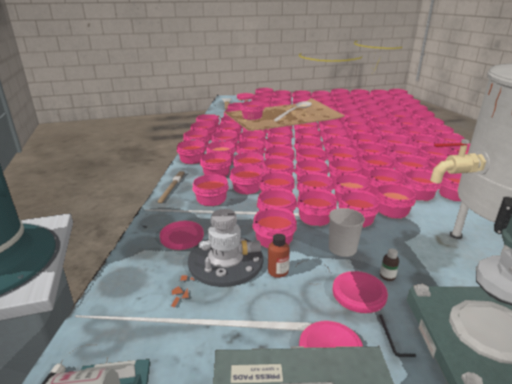

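View pics/top0.png

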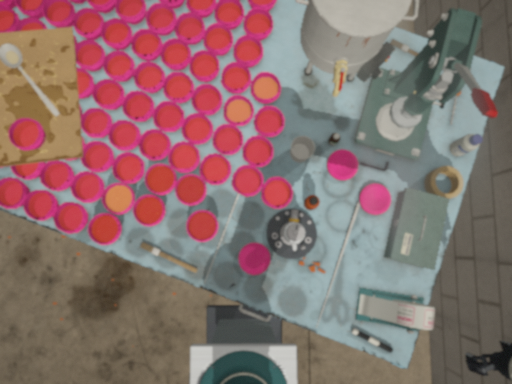

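View pics/side0z.png

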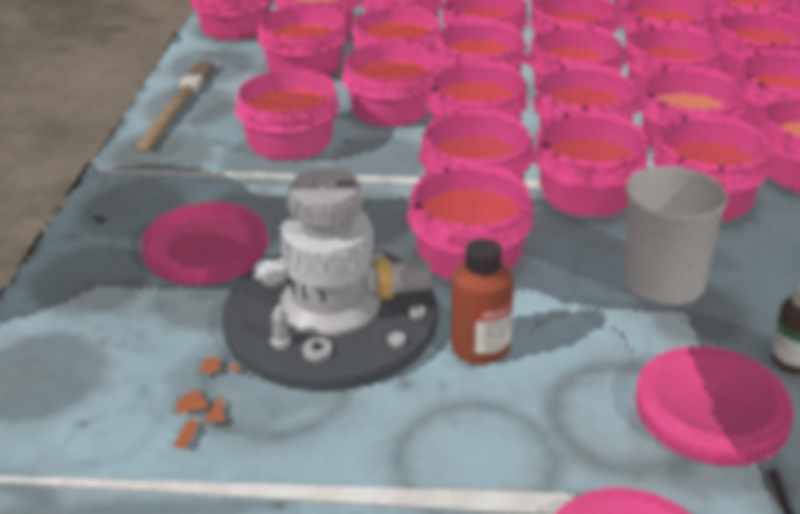

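View pics/top0z.png

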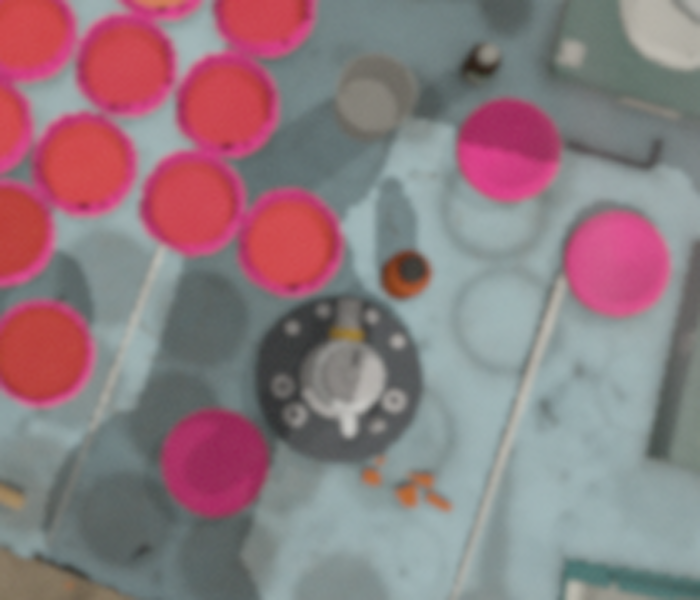

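Top view: the valve's foot is centred at about (292,233) with the inlet pipe pointing image-up. The pointer shows at about (294,249) pointing down, and the post candidate is at about (303,248). In the side view, the slim post stands at about (208,262). I'll compute positions next.

```bash
python3 - <<'E'
from h import *
o=env.get_obs(); print(o['time_s']); T=T_tool(o); print(T.round(3))
K,C=c2w('top')
f=lambda x,y:(x/3.3333+190,y/3.3333+120)
V=onz(K,C,f(340,378),.014); print('foot',V)
Ks,Cs=c2w('side')
g=lambda x,y:(x/2.857+110,y/2.857+150)
print('foot side',onz(Ks,Cs,g(331,314),.014))
print('nut top side', onz(Ks,Cs,g(325,182),.115), 'top',onz(K,C,f(345,370),.115))
for n,p,z in [('post?',(378,427),.044),('plug',(283,385),.019),('plug',(295,415),.019),('plug',(395,400),.019),('ptr',(348,430),.059),('pipe',(348,310),.032)]:
    P=onz(K,C,f(*p),z); d=(P-V)[:2]; print(n,P.round(3),np.hypot(*d).round(3),np.degrees(np.arctan2(d[1],d[0])).round(1)%360)
for n,p,z in [('post?',(280,310),.044),('plug',(317,348),.019),('plug',(397,338),.019),('ptr',(268,270),.055)]:
    P=onz(Ks,Cs,g(*p),z); d=(P-V)[:2]; print(n,P.round(3),np.hypot(*d).round(3),np.degrees(np.arctan2(d[1],d[0])).round(1)%360)
for n,px,z in [('cup',f(375,100),.06),('bottle',f(410,268),.085),('bottlebase',f(400,280),.03),('lid',f(215,462),.016),('tub',f(290,242),.055)]:
    print(n,onz(K,C,px,z).round(3))
m=np.array(viewer.get_calibration('wrist')['mount']);print(m.round(3))
E
```

```text
0.95
[[-0.     0.3   -0.954  0.188]
 [ 0.    -0.954 -0.3   -0.596]
 [-1.    -0.     0.     0.231]
 [ 0.     0.     0.     1.   ]]
foot [ 0.48291218 -0.15109099  0.014     ]
foot side [ 0.48389132 -0.1589818   0.014     ]
nut top side [ 0.48649516 -0.1451631   0.115     ] top [ 0.48601576 -0.1441966   0.115     ]
post? [ 0.438 -0.181  0.044] 0.054 214.0
plug [ 0.476 -0.098  0.019] 0.053 97.1
plug [ 0.449 -0.109  0.019] 0.054 128.8
plug [ 0.463 -0.201  0.019] 0.054 247.8
ptr [ 0.435 -0.153  0.059] 0.048 181.9
pipe [ 0.544 -0.157  0.032] 0.062 354.4
post? [ 0.445 -0.183  0.044] 0.05 219.6
plug [ 0.465 -0.198  0.019] 0.05 249.7
plug [ 0.52  -0.204  0.019] 0.064 305.2
ptr [ 0.443 -0.151  0.055] 0.04 179.7
cup [ 0.734 -0.181  0.06 ]
bottle [ 0.577 -0.206  0.085]
bottlebase [ 0.572 -0.206  0.03 ]
lid [ 0.407 -0.036  0.016]
tub [ 0.604 -0.103  0.055]
[[-0.    -0.268  0.963 -0.143]
 [ 1.    -0.     0.    -0.   ]
 [ 0.     0.963  0.268 -0.068]
 [ 0.     0.     0.     1.   ]]
```

Call:
arm_command(travel=[[0, -35, -32], [0, -70, -63], [0, -104, -95], [0, -139, -126], [0, -174, -158], [0, -208, -190], [0, -243, -221], [0, -278, -253], [0, -312, -284], [0, -347, -316]], twist=[[0, 0, 0], [0, 0, 0], [0, 0, 0], [0, 0, 0], [0, 0, 0], [0, 0, 0], [0, 0, 0], [0, 0, 0], [0, 0, 0], [0, 0, 0]], gripper=85)

```text
time_s: 1.95
tool_pos: [0.3853, -0.1687, 0.2316]
tool_rot: [2.058, 0.315, -2.057]
wrist_force: [0.5, -0.2, -1.2]
width: 0.0852
```

```bash
python3 - <<'E'
from h import *
o=env.get_obs(); im=snap('wrist','w1'); print(o['time_s'],o['tool_pos'],o['tool_rot'],o['joints'].round(3))
np.save('w1.npy',T_tool(o))
for n in ['index_post','pointer_tip','nut_top','lock_nut','collar','valve']:
    print(n,[(np.round(d['pixel']),round(d['conf'],2)) for d in viewer.look_for(n,'wrist')][:3])
cv2.imwrite('pics/w1z.png',cv2.resize(im,(800,600),interpolation=cv2.INTER_CUBIC))
E
```

```text
1.95 [ 0.38527981 -0.16868517  0.23161564] [ 2.05761841  0.31489956 -2.05657916] [ 0.678  0.056 -0.349  2.08   0.023  1.008 -0.949]
index_post [(array([278., 130.]), 0.39)]
pointer_tip [(array([259., 105.]), 0.56)]
nut_top [(array([261.,  73.]), 0.92)]
lock_nut [(array([258.,  72.]), 0.69)]
collar [(array([258., 104.]), 0.61)]
valve [(array([264.,  81.]), 0.81)]
```

View pics/w1z.png

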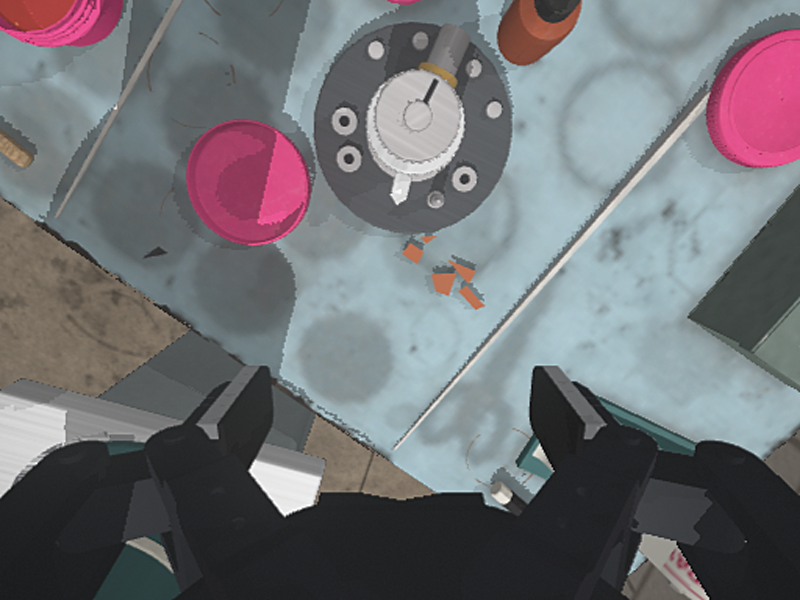

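The wrist view at 800x600 is clear. The nut top is at (417,115), the pointer nose at (398,203), and the post tip at (436,199). The flat plugs are at (344,121), (349,158) and (464,179).

```bash
python3 - <<'E'
from h import *
im=cv2.imread('pics/w1.png'); cv2.imwrite('pics/w1c.png',cv2.resize(im[10:155,195:335],(772,600)[::1] if 0 else (580,600),interpolation=cv2.INTER_CUBIC))
T=np.load('w1.npy'); K=np.array(viewer.get_calibration('wrist')['mtx']); C=T@np.array(viewer.get_calibration('wrist')['mount'])
s=1.5625
# foot ellipse fit: dark region
nt=onz(K,C,(417/s,115/s),.115); print('nut',nt)
Pl=[onz(K,C,(a/s,b/s),.019) for a,b in [(344,121),(349,158),(464,179)]]
po=onz(K,C,(436/s,196/s),.044)
# solve centre+yaw from plugs
from scipy.optimize import least_squares
def f(p,pts=Pl,ang=(105,135,255)):
    r=[]
    for P,a in zip(pts,ang):
        t=np.radians(a)+p[2]; r+=[P[0]-p[0]-.053*np.cos(t),P[1]-p[1]-.053*np.sin(t)]
    return r
q=least_squares(f,[.485,-.15,-.1]); print('plugs fit',q.x[:2],np.degrees(q.x[2]),np.abs(q.fun).max())
q=least_squares(lambda p:f(p,Pl+[po],(105,135,255,225)),[.485,-.15,-.1]); print('with post',q.x[:2],np.degrees(q.x[2]),np.abs(q.fun).max())
V=q.x[:2]
for n,P in [('post',po),('ptr',onz(K,C,(398/s,201/s),.059))]:
    d=P[:2]-V; print(n,P,np.hypot(*d),np.degrees(np.arctan2(d[1],d[0]))%360-np.degrees(q.x[2]))
Kt,Ct=c2w('top')
# triangulate nut top wrist+side(+top)
Ks,Cs=c2w('side')
rs=[ray(K,C,(417/s,115/s)),ray(Ks,Cs,(325/2.857+110,182/2.857+150)),ray(Kt,Ct,(345/3.333+190,370/3.333+120))]
A=np.zeros((3,3));b=np.zeros(3)
for p,d in rs:
    d=d/np.linalg.norm(d);M=np.eye(3)-np.outer(d,d);A+=M;b+=M@p
print('tri',np.linalg.solve(A,b))
E
```

```text
nut [ 0.48427144 -0.14696478  0.115     ]
plugs fit [ 0.48367575 -0.14749692] -7.274454938537276 0.0003149308539652715
with post [ 0.48448933 -0.14664775] -6.799359364807302 0.002066389747116211
post [ 0.44490568 -0.17737246  0.044     ] 0.05010862412167806 224.6178647396501
ptr [ 0.43378942 -0.15143885  0.059     ] 0.050925789686571285 192.19773979851095
tri [ 0.48557085 -0.14559326  0.11493975]
```

View pics/w1c.png

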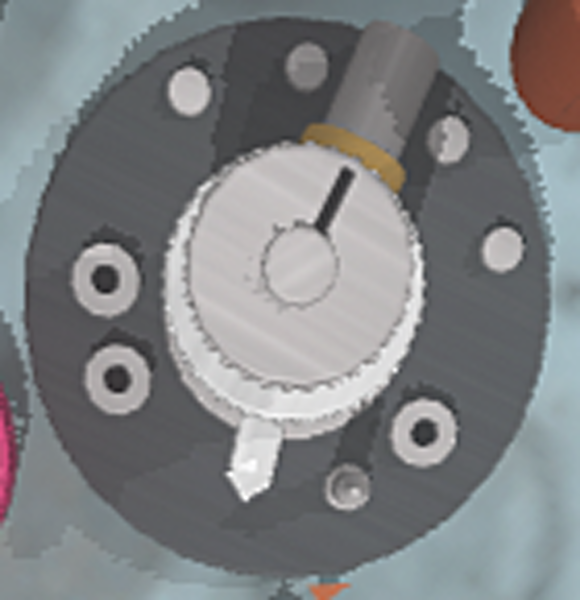

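Call:
arm_command(travel=[[0, 3, -34], [0, 6, -67], [0, 9, -100], [40, 9, -100], [88, 9, -100], [88, 9, -100], [88, 9, -100]], twist=[[4, 0, 0], [8, 0, 0], [10, 0, 0], [10, 0, 0], [10, 0, 0], [10, 0, 0], [10, 0, 0]])

```text
time_s: 3.0
tool_pos: [0.4828, -0.1496, 0.144]
tool_rot: [2.154, 0.14, -2.156]
wrist_force: [1.5, 0.2, 1.1]
width: 0.0847
```

```bash
cat > chk.py <<'E'
from h import *
import sys
o=env.get_obs(); T=T_tool(o); print(o['time_s'],o['tool_pos'].round(4),'yaw y',np.degrees(np.arctan2(T[1,1],T[0,1])).round(2),'x',T[:3,0].round(4),'W',o['width'].round(4),'F',o['wrist_force'].round(1),'M',o['wrist_torque'].round(2),'j',o['joints'].round(2))
tgt=np.array([.4838,-.147,o['tool_pos'][2]]); print('to axis (tool mm)',(T[:3,:3].T@(tgt-o['tool_pos'])*1000).round(1))
if len(sys.argv)>1:
    for c in sys.argv[2:]:
        im=snap(c,sys.argv[1]+c); np.save(f'{sys.argv[1]}{c}.npy',T)
E
python3 chk.py a wrist
```

```text
Traceback (most recent call last):
  File "chk.py", line 3, in <module>
    o=env.get_obs(); T=T_tool(o); print(o['time_s'],o['tool_pos'].round(4),'yaw y',np.degrees(np.arctan2(T[1,1],T[0,1])).round(2),'x',T[:3,0].round(4),'W',o['width'].round(4),'F',o['wrist_force'].round(1),'M',o['wrist_torque'].round(2),'j',o['joints'].round(2))
                                                                                                                                                           ^^^^^^^^^^^^^^^^
AttributeError: 'float' object has no attribute 'round'
```

```bash
sed -i "s/o\['width'\].round(4)/round(o['width'],4)/" chk.py; python3 chk.py a wrist
```

```text
3.0 [ 0.4828 -0.1496  0.144 ] yaw y -82.6 x [-1.2e-03  5.0e-04 -1.0e+00] W 0.0847 F [1.5 0.2 1.1] M [ 0.02 -0.01  0.04] j [ 0.55  0.34 -0.36  1.98  0.16  0.85 -1.34]
to axis (tool mm) [ 0.  -2.4 -1.4]
```

View pics/awrist.png

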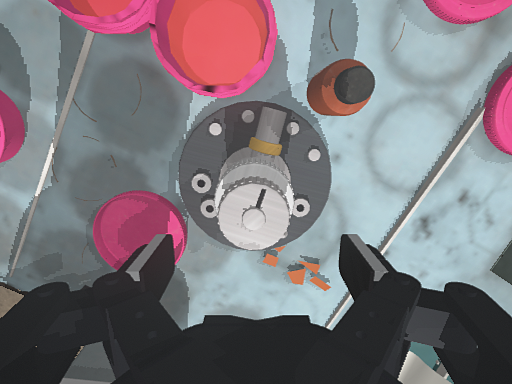

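```bash
python3 - <<'E'
from h import *
T=np.load('awrist.npy'); c=viewer.get_calibration('wrist'); K=np.array(c['mtx']); C=T@np.array(c['mount'])
print(onz(K,C,(253.5,218),.115), (T[:3,:3].T@(onz(K,C,(253.5,218),.115)-T[:3,3])*1000).round(1))
T1=np.load('w1.npy'); C1=T1@np.array(c['mount']); s=1.5625
rs=[ray(K,C,(253.5,218)),ray(K,C1,(417/s,115/s))]
A=np.zeros((3,3));b=np.zeros(3)
for p,d in rs:
    d=d/np.linalg.norm(d);M=np.eye(3)-np.outer(d,d);A+=M;b+=M@p
print('tri wrist',np.linalg.solve(A,b))
E
```

```text
[ 0.48376149 -0.14718945  0.115     ] [29.  -2.2 -1.3]
tri wrist [ 0.48410528 -0.14706871  0.11590654]
```

Call:
arm_command(travel=[[0, -2.3, -1.4], [40, -2.3, -1.4], [75, -2.3, -1.4], [90, -2.3, -1.4], [95, -2.3, -1.4], [95, -2.3, -1.4], [95, -2.3, -1.4]], twist=[[0, 0, 0], [0, 0, 0], [0, 0, 0], [0, 0, 0], [0, 0, 0], [0, 0, 0], [0, 0, 0]])

```text
time_s: 3.75
tool_pos: [0.485, -0.1468, 0.0498]
tool_rot: [2.156, 0.139, -2.152]
wrist_force: [0.7, 0.0, -0.4]
width: 0.0851
```

```bash
python3 chk.py b side
```

```text
3.75 [ 0.485  -0.1468  0.0498] yaw y -82.55 x [ 2.1e-03 -8.0e-04 -1.0e+00] W 0.0851 F [ 0.7  0.  -0.4] M [-0.02  0.05 -0.03] j [ 0.5   0.49 -0.32  2.03  0.24  0.66 -1.42]
to axis (tool mm) [-0.   0.1  1.2]
```

View pics/bside.png

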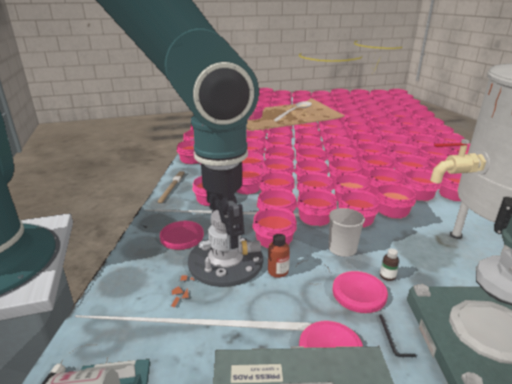

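The fingers straddle the collar with no contact force. Closing now.

Call:
arm_command(travel=[[0, 0, 1], [0, 0, 1], [0, 0, 1], [0, 0, 1], [0, 0, 1], [0, 0, 1], [0, 0, 1]], twist=[[0, 0, 0], [0, 0, 0], [0, 0, 0], [0, 0, 0], [0, 0, 0], [0, 0, 0], [0, 0, 0]], gripper=50, grip_force=50)

```text
time_s: 4.5
tool_pos: [0.4838, -0.1473, 0.05]
tool_rot: [2.155, 0.138, -2.152]
wrist_force: [-6.9, -1.1, 24.3]
width: 0.0683
```

```bash
python3 chk.py
```

```text
4.5 [ 0.4838 -0.1473  0.05  ] yaw y -82.56 x [ 0.0018 -0.0015 -1.    ] W 0.0683 F [-6.9 -1.1 24.3] M [-0.42  1.38  0.02] j [ 0.5   0.49 -0.32  2.03  0.24  0.65 -1.42]
to axis (tool mm) [-0.  -0.3 -0.1]
```

Call:
arm_command(travel=[[0, 0, 0], [0, 0, 0], [0, 0, 0]], twist=[[0, 0, 0], [0, 0, 0], [0, 0, 0]])

```text
time_s: 4.8
tool_pos: [0.4838, -0.1473, 0.05]
tool_rot: [2.155, 0.138, -2.152]
wrist_force: [-6.5, -1.5, 24.6]
width: 0.0686
```

```bash
python3 chk.py c wrist side; python3 - <<'E'
import cv2
s=cv2.imread('pics/cside.png'); cv2.imwrite('pics/csidez.png',cv2.resize(s[190:300,150:310],(800,550),interpolation=cv2.INTER_CUBIC))
E
```

```text
4.8 [ 0.4838 -0.1473  0.05  ] yaw y -82.56 x [ 0.0019 -0.0015 -1.    ] W 0.0686 F [-6.5 -1.5 24.6] M [-0.42  1.35  0.09] j [ 0.5   0.49 -0.32  2.03  0.24  0.65 -1.42]
to axis (tool mm) [-0.  -0.3 -0. ]
```

View pics/cwrist.png

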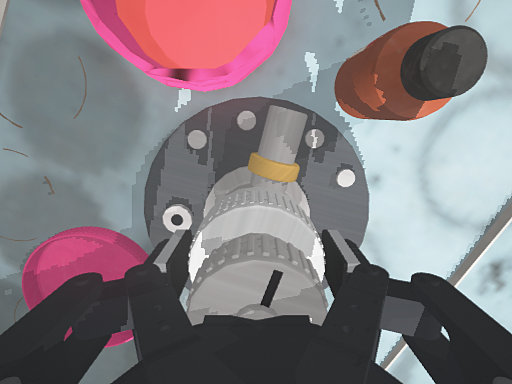

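View pics/csidez.png

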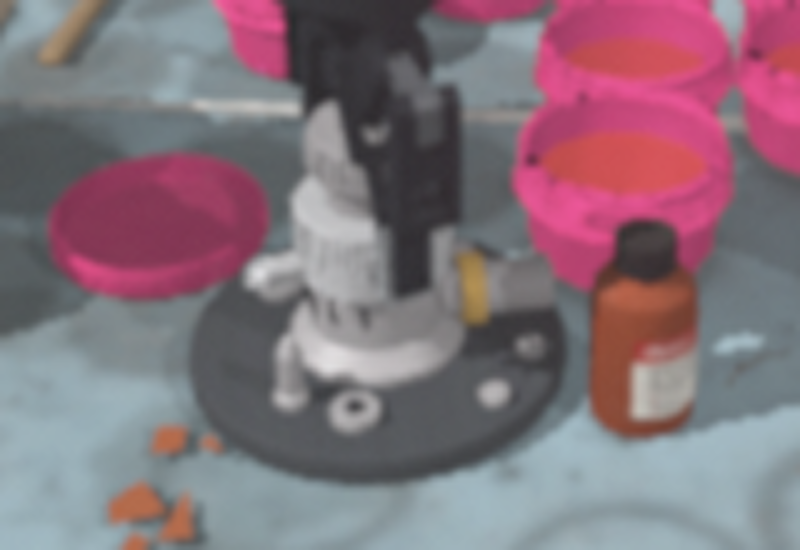

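The fingers hold the collar, but Fz is +24 N. This is probably the pads dragging downward as they close, so I'll lift slightly to relieve it.

Call:
arm_command(travel=[[-1, 0, 0], [-2, 0, 0], [-2, 0, 0], [-2, 0, 0]], twist=[[0, 0, 0], [0, 0, 0], [0, 0, 0], [0, 0, 0]])

```text
time_s: 5.3
tool_pos: [0.4836, -0.1473, 0.0507]
tool_rot: [2.155, 0.139, -2.152]
wrist_force: [4.4, -4.5, -5.2]
width: 0.068
```

```bash
python3 chk.py
```

```text
5.3 [ 0.4836 -0.1473  0.0507] yaw y -82.56 x [ 1.5e-03 -8.0e-04 -1.0e+00] W 0.068 F [ 4.4 -4.5 -5.2] M [-1.25 -0.93  0.09] j [ 0.5   0.49 -0.32  2.03  0.24  0.66 -1.42]
to axis (tool mm) [ 0.  -0.2 -0.2]
```

The force is relieved and the grip is on the collar. I'll turn it 30° counter-clockwise.

Call:
arm_command(travel=[[0, 0, 0], [0, 0, 0], [0, 0, 0], [0, 0, 0], [0, 0, 0], [0, 0, 0], [0, 0, 0], [0, 0, 0]], twist=[[-5, 0, 0], [-10, 0, 0], [-15, 0, 0], [-20, 0, 0], [-25, 0, 0], [-30, 0, 0], [-30, 0, 0], [-30, 0, 0]])

```text
time_s: 6.1
tool_pos: [0.4837, -0.1474, 0.0507]
tool_rot: [1.846, 0.624, -1.844]
wrist_force: [4.8, -5.5, -6.6]
width: 0.0681
```

```bash
python3 chk.py d side wrist; python3 - <<'E'
import cv2
s=cv2.imread('pics/dside.png'); cv2.imwrite('pics/dsidez.png',cv2.resize(s[190:300,150:310],(800,550),interpolation=cv2.INTER_CUBIC))
E
```

```text
6.1 [ 0.4837 -0.1474  0.0507] yaw y -52.56 x [ 1.7e-03 -8.0e-04 -1.0e+00] W 0.0681 F [ 4.8 -5.5 -6.6] M [-1.31 -1.1   0.13] j [ 0.6   0.51 -0.45  2.03  0.34  0.68 -0.98]
to axis (tool mm) [-0.  -0.3 -0.3]
```

View pics/dsidez.png

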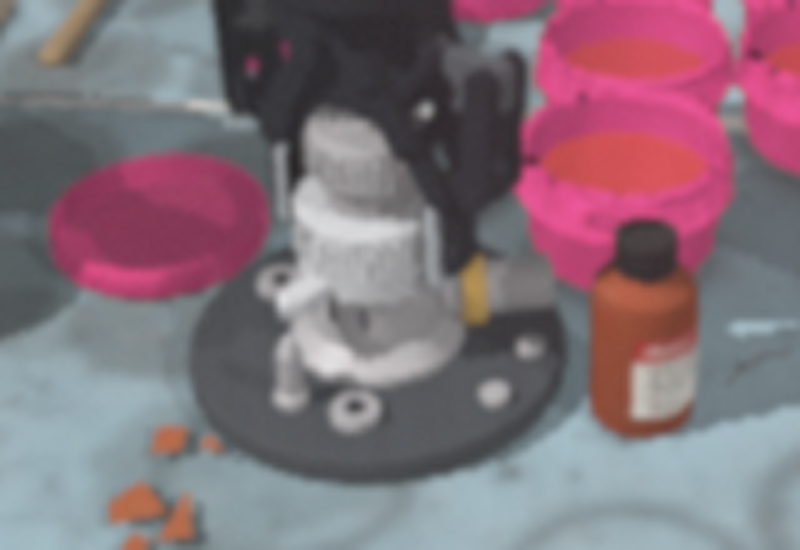

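```bash
python3 - <<'E'
from h import *
K,C=c2w('side')
V=np.array([.484,-.147]);yaw=-7.1
for a in (195,210,225,240):
    t=np.radians(a+yaw); p=proj(K,C,[V[0]+.051*np.cos(t),V[1]+.051*np.sin(t),.055]); print(a,((p-[150,190])*5).round())
t=np.radians(225+yaw); print('post',((proj(K,C,[V[0]+.053*np.cos(t),V[1]+.053*np.sin(t),.044])-[150,190])*5).round())
E
```

```text
195 [247. 281.]
210 [262. 298.]
225 [284. 313.]
240 [313. 323.]
post [282. 339.]
```

View pics/dwrist.png

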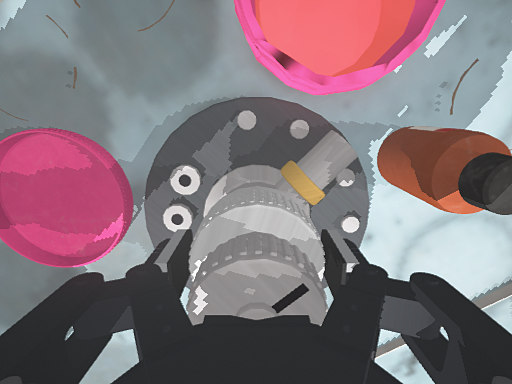

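The pointer nose at about (285,303) in the side crop fits the 225° prediction. I'll release, rise and check from above.

Call:
arm_command(travel=[[0, 0, 0], [0, 0, 0], [0, 0, 0], [0, 0, 0], [0, 0, 0], [0, 0, 0], [-30, 0, 0], [-75, 0, 0], [-120, 0, 0], [-120, 0, 0]], twist=[[0, 0, 0], [0, 0, 0], [0, 0, 0], [0, 0, 0], [0, 0, 0], [0, 0, 0], [0, 0, 0], [0, 0, 0], [0, 0, 0], [0, 0, 0]], gripper=85)

```text
time_s: 7.2
tool_pos: [0.4855, -0.147, 0.1754]
tool_rot: [1.849, 0.62, -1.838]
wrist_force: [0.0, 0.2, -0.7]
width: 0.0846
```

```bash
python3 chk.py e side wrist; python3 - <<'E'
import cv2
s=cv2.imread('pics/eside.png'); cv2.imwrite('pics/esidez.png',cv2.resize(s[190:300,150:310],(800,550),interpolation=cv2.INTER_CUBIC))
E
```

```text
7.2 [ 0.4855 -0.147   0.1754] yaw y -52.53 x [ 0.007  -0.0029 -1.    ] W 0.0846 F [ 0.   0.2 -0.7] M [-0.01  0.   -0.02] j [ 0.69  0.31 -0.53  1.95  0.2   0.92 -0.86]
to axis (tool mm) [-0.  -1.   1.3]
```

View pics/esidez.png

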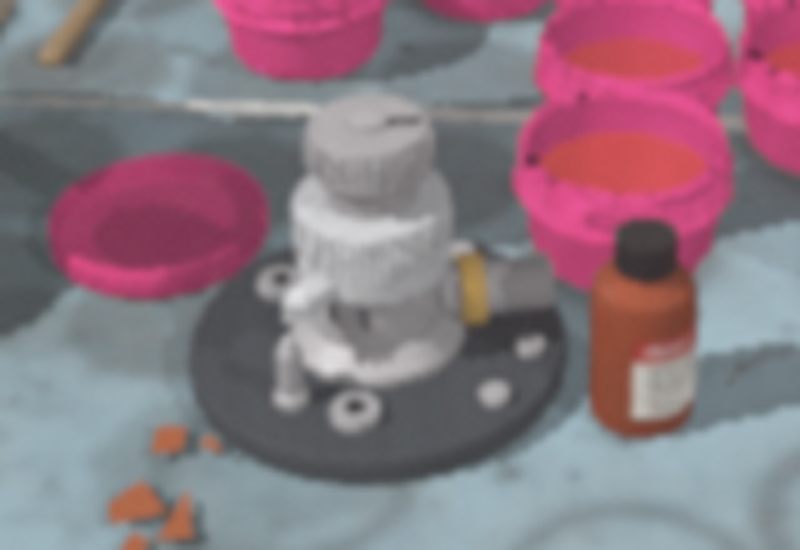

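View pics/ewrist.png

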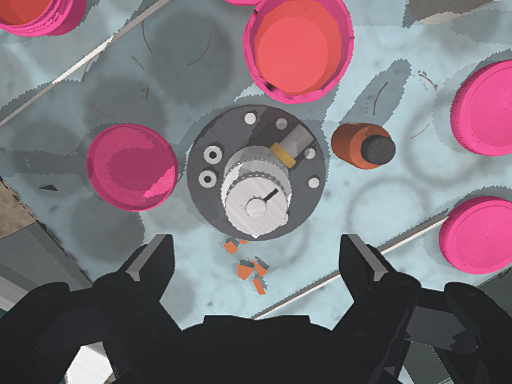

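Rotating the wrist counter-clockwise gives room for the nut's clockwise turn and also brings the camera to the pointer's side.

Call:
arm_command(travel=[[0, -1, 1], [0, -1, 1], [0, -1, 1], [0, -1, 1], [0, -1, 1], [0, -1, 1], [0, -1, 1], [0, -1, 1], [0, -1, 1], [0, -1, 1]], twist=[[-8, 0, 0], [-16, 0, 0], [-24, 0, 0], [-32, 0, 0], [-40, 0, 0], [-48, 0, 0], [-56, 0, 0], [-64, 0, 0], [-72, 0, 0], [-80, 0, 0]])

```text
time_s: 8.3
tool_pos: [0.481, -0.1461, 0.169]
tool_rot: [0.845, 1.403, -0.845]
wrist_force: [-0.2, -0.5, 0.4]
width: 0.0851
```

Call:
arm_command(travel=[[0, 0, 0], [0, 0, 0], [0, 0, 0], [0, 0, 0], [0, 0, 0], [0, 0, 0], [0, 0, 0], [0, 0, 0], [0, 0, 0], [0, 0, 0]], twist=[[-8, 0, 0], [-16, 0, 0], [-24, 0, 0], [-32, 0, 0], [-40, 0, 0], [-48, 0, 0], [-56, 0, 0], [-64, 0, 0], [-72, 0, 0], [-80, 0, 0]])

```text
time_s: 9.3
tool_pos: [0.4811, -0.1461, 0.1691]
tool_rot: [-0.243, 1.558, 0.245]
wrist_force: [-0.5, -0.5, 0.6]
width: 0.085
```

```bash
python3 chk.py f wrist; python3 - <<'E'
import cv2
s=cv2.imread('pics/fwrist.png'); cv2.imwrite('pics/fwristz.png',cv2.resize(s[90:260,170:340],(600,600),interpolation=cv2.INTER_CUBIC))
E
```

```text
9.3 [ 0.4811 -0.1461  0.1691] yaw y 107.81 x [-0.0014  0.0015 -1.    ] W 0.085 F [-0.5 -0.5  0.6] M [-0.06  0.01  0.02] j [ 1.13  0.51 -1.12  1.95  0.54  1.03  1.64]
to axis (tool mm) [-0.  -1.7  2.3]
```

View pics/fwristz.png

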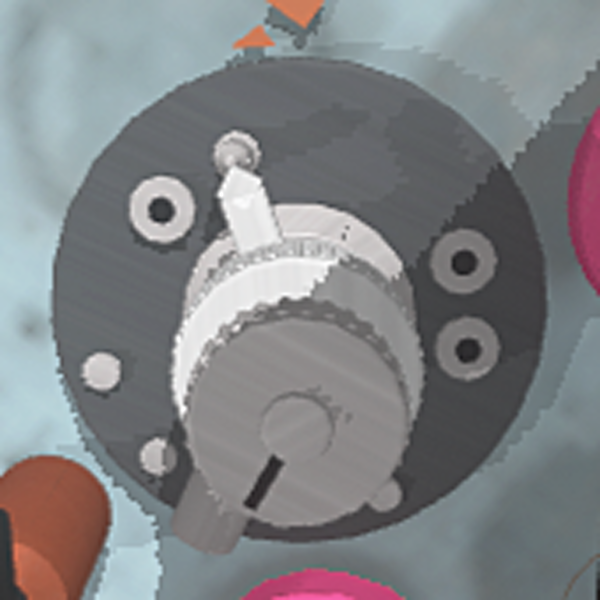

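```bash
cat > an.py <<'E'
from h import *
T=np.load('fwrist.npy'); c=viewer.get_calibration('wrist'); K=np.array(c['mtx']); C=T@np.array(c['mount'])
g=lambda x,y:(x/3.529+170,y/3.529+90)
V=onz(K,C,g(298,424),.115)[:2]; print('nut axis',V)
def a(n,p,z):
    P=onz(K,C,g(*p),z);d=P[:2]-V; print(n,P.round(4),np.hypot(*d).round(4),(np.degrees(np.arctan2(d[1],d[0]))%360).round(1)); return P
a('post',(237,148),.042);a('ptr',(240,168),.058);a('mark',(250,505),.115)
[a('plug',p,.019) for p in [(162,209),(464,262),(468,349)]]
print((T[:3,:3].T@(np.r_[V,.169]-T[:3,3])*1000).round(1))
E
python3 an.py
```

```text
nut axis [ 0.48337896 -0.14636653]
post [ 0.4382 -0.1784  0.042 ] 0.0554 215.3
ptr [ 0.4414 -0.1755  0.058 ] 0.0511 214.8
mark [ 0.5043 -0.1506  0.115 ] 0.0214 348.5
plug [ 0.4638 -0.1955  0.019 ] 0.0529 248.3
plug [ 0.4514 -0.1045  0.019 ] 0.0527 127.4
plug [ 0.4765 -0.0939  0.019 ] 0.0529 97.4
[ 0.1 -1.   2.1]
```

The pointer sits at 214.8° and the post at 215.3°, so they line up. Next I'll go down to the nut.

Call:
arm_command(travel=[[0, -1.3, 2.2], [0, -1.3, 2.2], [30, -1.3, 2.2], [60, -1.3, 2.2], [78, -1.3, 2.2], [84, -1.3, 2.2], [84, -1.3, 2.2], [84, -1.3, 2.2]], twist=[[0, 0, 0], [0, 0, 0], [0, 0, 0], [0, 0, 0], [0, 0, 0], [0, 0, 0], [0, 0, 0], [0, 0, 0]])

```text
time_s: 10.15
tool_pos: [0.4846, -0.1469, 0.0871]
tool_rot: [-0.239, 1.557, 0.238]
wrist_force: [0.5, 0.7, 0.6]
width: 0.0852
```

```bash
python3 chk.py
```

```text
10.15 [ 0.4846 -0.1469  0.0871] yaw y 107.42 x [ 8.e-04 -2.e-04 -1.e+00] W 0.0852 F [0.5 0.7 0.6] M [-0.02 -0.01 -0.03] j [ 1.02  0.62 -0.99  2.    0.68  0.89  1.53]
to axis (tool mm) [-0.   0.1 -0.8]
```

Call:
arm_command(travel=[[0, 0, -0.8], [0, 0, -0.8], [0, 0, -0.8], [0, 0, -0.8], [0, 0, -0.8], [0, 0, -0.8], [0, 0, -0.8], [0, 0, -0.8], [0, 0, -0.8], [0, 0, -0.8]], twist=[[0, 0, 0], [0, 0, 0], [0, 0, 0], [0, 0, 0], [0, 0, 0], [0, 0, 0], [0, 0, 0], [0, 0, 0], [0, 0, 0], [0, 0, 0]], gripper=35, grip_force=40)

```text
time_s: 11.15
tool_pos: [0.4835, -0.1474, 0.0868]
tool_rot: [-0.239, 1.557, 0.239]
wrist_force: [-2.8, -0.3, 6.8]
width: 0.0467
```

```bash
python3 chk.py g side; python3 - <<'E'
import cv2
s=cv2.imread('pics/gside.png'); cv2.imwrite('pics/gsidez.png',cv2.resize(s[170:300,150:310],(738,600),interpolation=cv2.INTER_CUBIC))
E
```

```text
11.15 [ 0.4835 -0.1474  0.0868] yaw y 107.45 x [ 3.e-04 -6.e-04 -1.e+00] W 0.0467 F [-2.8 -0.3  6.8] M [-0.11  0.52 -0.05] j [ 1.02  0.62 -0.99  2.    0.68  0.89  1.53]
to axis (tool mm) [-0.   0.3  0.4]
```

View pics/gsidez.png

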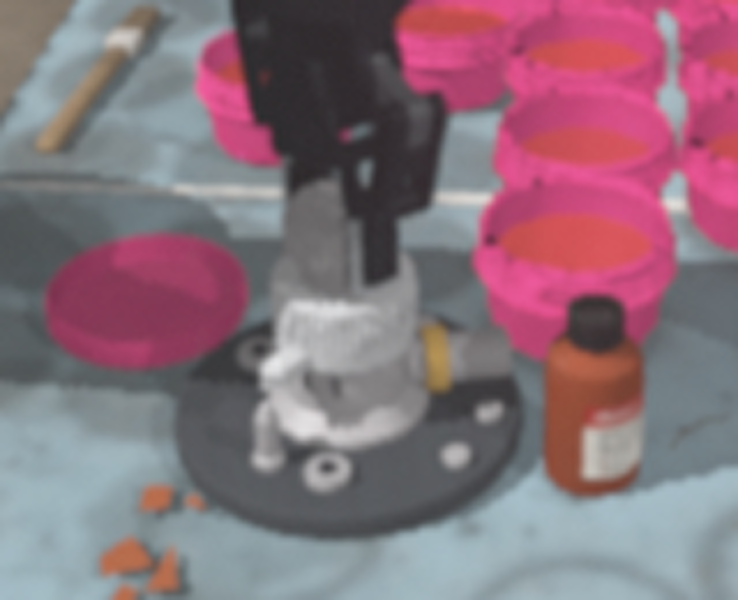

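The nut is gripped at 47 mm. I'll turn it clockwise.

Call:
arm_command(travel=[[0, 0, 0], [0.3, 0, 0], [0.4, 0, 0], [0.5, 0, 0], [0.7, 0, 0], [0.8, 0, 0], [1.0, 0, 0], [1.1, 0, 0], [1.2, 0, 0], [1.3, 0, 0]], twist=[[8, 0, 0], [16, 0, 0], [24, 0, 0], [32, 0, 0], [40, 0, 0], [48, 0, 0], [56, 0, 0], [64, 0, 0], [72, 0, 0], [80, 0, 0]])

```text
time_s: 12.2
tool_pos: [0.4837, -0.1469, 0.0855]
tool_rot: [0.854, 1.396, -0.853]
wrist_force: [-0.6, 3.4, 3.4]
width: 0.047
```

```bash
python3 chk.py h side wrist; python3 - <<'E'
import cv2
s=cv2.imread('pics/hside.png'); cv2.imwrite('pics/hsidez.png',cv2.resize(s[170:300,150:310],(738,600),interpolation=cv2.INTER_CUBIC))
E
```

```text
12.2 [ 0.4837 -0.1469  0.0855] yaw y 27.15 x [ 9.e-04  1.e-04 -1.e+00] W 0.047 F [-0.6  3.4  3.4] M [0.55 0.17 0.03] j [ 0.79  0.49 -0.67  2.01  0.43  0.78  0.33]
to axis (tool mm) [0.  0.  0.1]
```

View pics/hsidez.png

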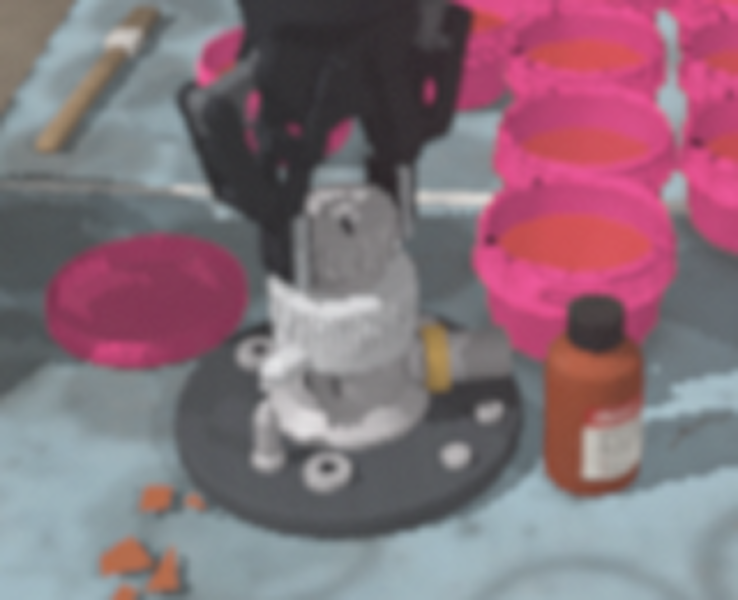

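View pics/hwrist.png

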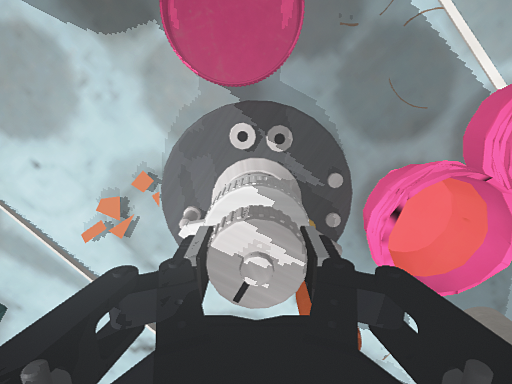

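The mark turned with the jaws and the collar hasn't moved. Continuing towards the stop.

Call:
arm_command(travel=[[0.1, 0, 0], [0.3, 0, 0], [0.4, 0, 0], [0.5, 0, 0], [0.7, 0, 0], [0.8, 0, 0], [1.0, 0, 0], [1.1, 0, 0], [1.1, 0, 0]], twist=[[8, 0, 0], [16, 0, 0], [24, 0, 0], [32, 0, 0], [40, 0, 0], [48, 0, 0], [56, 0, 0], [64, 0, 0], [66, 0, 0]])

```text
time_s: 13.2
tool_pos: [0.4842, -0.1469, 0.0843]
tool_rot: [1.686, 0.811, -1.684]
wrist_force: [3.5, 0.8, 3.8]
width: 0.0466
```

```bash
python3 chk.py
```

```text
13.2 [ 0.4842 -0.1469  0.0843] yaw y -38.54 x [ 1.6e-03 -2.0e-04 -1.0e+00] W 0.0466 F [3.5 0.8 3.8] M [ 0.28 -0.59  0.4 ] j [ 0.57  0.44 -0.41  2.01  0.25  0.73 -0.66]
to axis (tool mm) [-0.  -0.3  0.3]
```

Call:
arm_command(travel=[[0, 0, 0], [0, 0, 0], [0, 0, 0]], twist=[[2, 0, 0], [4, 0, 0], [4, 0, 0]])

```text
time_s: 13.5
tool_pos: [0.4842, -0.147, 0.0843]
tool_rot: [1.729, 0.764, -1.727]
wrist_force: [5.0, 2.1, 4.8]
width: 0.0464
```

```bash
python3 chk.py i side wrist
```

```text
13.5 [ 0.4842 -0.147   0.0843] yaw y -42.26 x [ 1.5e-03 -3.0e-04 -1.0e+00] W 0.0464 F [5.  2.1 4.8] M [ 0.35 -0.94  1.11] j [ 0.56  0.44 -0.39  2.01  0.24  0.73 -0.72]
to axis (tool mm) [-0.  -0.3  0.3]
```

View pics/iwrist.png

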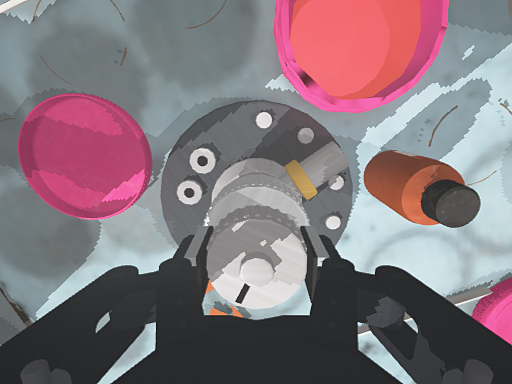

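Torque climbed from 0.03 to 1.1 Nm, so the nut is at the hard stop. Releasing and rising.

Call:
arm_command(travel=[[0, 0, 0], [0, 0, 0], [0, 0, 0], [0, 0, 0], [0, 0, 0], [0, 0, 0], [-30, 0, 0], [-70, 0, 0], [-110, 0, 0], [-110, 0, 0]], twist=[[0, 0, 0], [0, 0, 0], [0, 0, 0], [0, 0, 0], [0, 0, 0], [0, 0, 0], [0, 0, 0], [0, 0, 0], [0, 0, 0], [0, 0, 0]], gripper=85)

```text
time_s: 14.6
tool_pos: [0.4855, -0.1476, 0.1986]
tool_rot: [1.735, 0.756, -1.725]
wrist_force: [0.2, 0.6, 0.1]
width: 0.0852
```

Call:
arm_command(travel=[[0, 0, 35], [0, 0, 70], [0, 0, 100], [0, 0, 100], [0, 0, 100]], twist=[[0, 0, 0], [0, 0, 0], [0, 0, 0], [0, 0, 0], [0, 0, 0]])

```text
time_s: 15.1
tool_pos: [0.4156, -0.2211, 0.1938]
tool_rot: [1.732, 0.76, -1.732]
wrist_force: [0.1, 0.6, 0.1]
width: 0.085
```

```bash
python3 chk.py k wrist side; python3 - <<'E'
import cv2
s=cv2.imread('pics/kwrist.png'); cv2.imwrite('pics/kwristz.png',cv2.resize(s,(800,600),interpolation=cv2.INTER_CUBIC))
E
```

```text
15.1 [ 0.4156 -0.2211  0.1938] yaw y -42.6 x [-0. -0. -1.] W 0.085 F [0.1 0.6 0.1] M [-0.03  0.01  0.01] j [ 0.78  0.21 -0.39  2.01  0.1   0.94 -0.41]
to axis (tool mm) [  -0.     0.  -100.8]
```

View pics/kwristz.png

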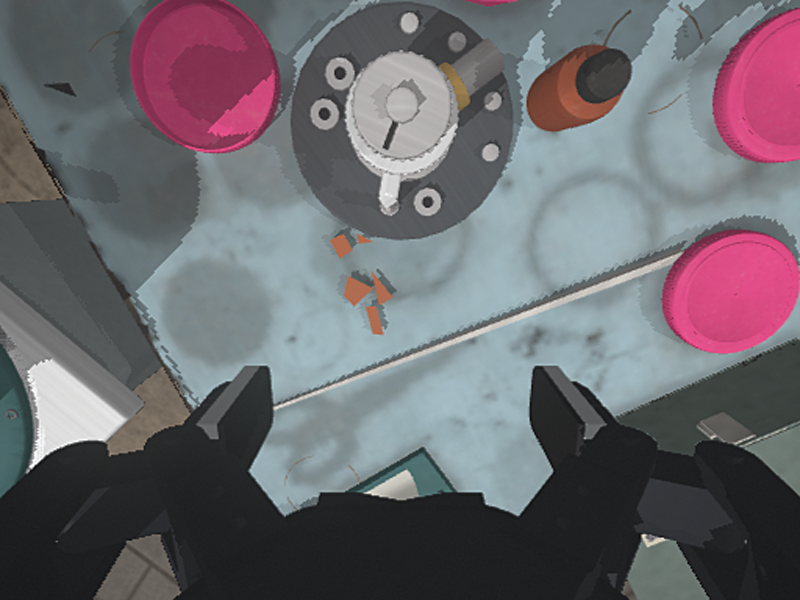

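View pics/kside.png

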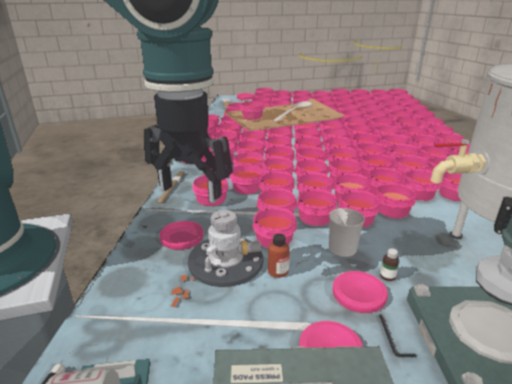

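The pointer (nose at about (388,200) of 800x600) covers the post, and the nut's mark has swung round. I'll compare the mark angles before and after.

```bash
python3 - <<'E'
from h import *
c=viewer.get_calibration('wrist'); K=np.array(c['mtx'])
def mark(npy,pc,z,img):
    T=np.load(npy); C=T@np.array(c['mount']); im=cv2.imread(img)
    # rectified top-down patch of the nut top, 0.1mm/px
    V=onz(K,C,pc,z)[:2]; n=500
    H=cv2.getPerspectiveTransform(np.float32([proj(K,C,[V[0]+dx,V[1]+dy,z]) for dx,dy in [(.025,.025),(.025,-.025),(-.025,-.025),(-.025,.025)]]),np.float32([[0,0],[n,0],[n,n],[0,n]]))
    w=cv2.warpPerspective(im,H,(n,n),flags=cv2.INTER_CUBIC); g=cv2.cvtColor(w,cv2.COLOR_BGR2GRAY)
    cv2.imwrite('pics/rect_'+npy[:2]+'.png',w)
    yy,xx=np.mgrid[:n,:n]; r=np.hypot(xx-250,yy-250)
    m=((g<75)&(r<205)).astype(np.uint8)
    k,l,st,ce=cv2.connectedComponentsWithStats(m); i=1+np.argmax(st[1:,4])
    pts=np.argwhere(l==i)[:,::-1].astype(np.float32); v=cv2.fitLine(pts,cv2.DIST_L2,0,.01,.01).ravel()
    ct=ce[i]-250; d=v[:2]*np.sign(v[:2]@ct)
    f=lambda d:np.degrees(np.arctan2(-d[0],-d[1]))%360
    print(npy,V.round(4),'line',f(d).round(1),'centroid',f(ct).round(1),'area',st[i,4]); return f(d)
a=mark('fwrist.npy',(298/3.529+170,424/3.529+90),.115,'pics/fwrist.png')
b=mark('w1.npy',(417/1.5625,115/1.5625),.115,'pics/w1.png')
e=mark('kwrist.npy',(402.5/1.5625,103/1.5625),.1124,'pics/kwrist.png')
print((a-e)%360,(b-e)%360)
T=np.load('kwrist.npy'); C=T@np.array(c['mount']); V=np.array([.4838,-.147]); s=1.5625
for n,p,z in [('ptr',(388,208),.057),('plug',(427,202),.019),('plug',(340,73),.019),('plug',(324,114),.019)]:
    d=onz(K,C,(p[0]/s,p[1]/s),z)[:2]-V; print(n,np.hypot(*d).round(4),np.degrees(np.arctan2(d[1],d[0]))%360)
im=cv2.imread('pics/kwrist.png'); cv2.imwrite('pics/kc.png',cv2.resize(im[0:155,180:335],(600,600),interpolation=cv2.INTER_CUBIC))
E
```

```text
fwrist.npy [ 0.4833 -0.147 ] line 349.0 centroid 346.9 area 3059
w1.npy [ 0.4844 -0.147 ] line 350.0 centroid 348.5 area 2583
kwrist.npy [ 0.4851 -0.1466] line 204.6 centroid 203.4 area 2470
144.43487412698886 145.43224526788265
ptr 0.0523 218.43410464537408
plug 0.0534 247.85417610548916
plug 0.0525 97.62844233965588
plug 0.0528 128.3198304634341
```

View pics/kc.png

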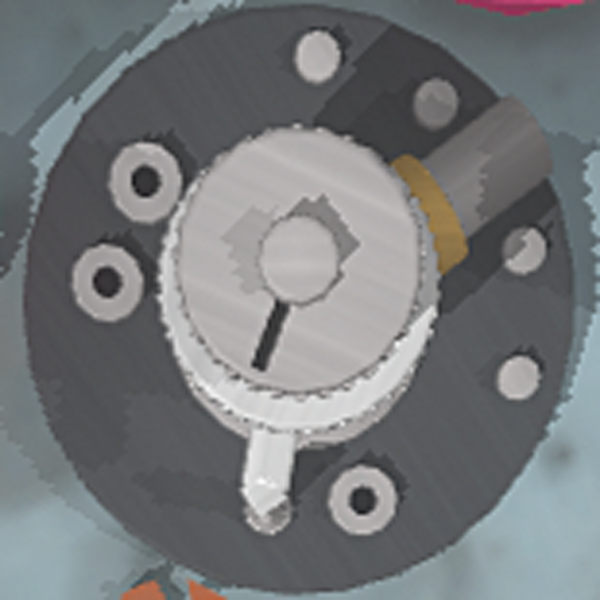

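The mark shows about 145° (±2°) of turn, against 144.4° required and 149° nominal. The torque says it's at the stop, but that margin is thin and there's plenty of time. I'll grip it again harder and make sure.

Call:
arm_command(travel=[[0, 0, -35], [0, 0, -70], [0, 0, -100], [0, 0, -100.8], [35, 0, -100.8], [75, 0, -100.8], [100, 0, -100.8], [107, 0, -100.8], [107, 0, -100.8], [107, 0, -100.8]], twist=[[0, 0, 0], [0, 0, 0], [0, 0, 0], [0, 0, 0], [0, 0, 0], [0, 0, 0], [0, 0, 0], [0, 0, 0], [0, 0, 0], [0, 0, 0]])

```text
time_s: 16.2
tool_pos: [0.4846, -0.1466, 0.088]
tool_rot: [1.732, 0.761, -1.73]
wrist_force: [0.3, 0.5, 0.1]
width: 0.0851
```

```bash
python3 chk.py
```

```text
16.2 [ 0.4846 -0.1466  0.088 ] yaw y -42.52 x [ 1.2e-03 -3.0e-04 -1.0e+00] W 0.0851 F [0.3 0.5 0.1] M [-0.01  0.    0.02] j [ 0.57  0.43 -0.4   2.01  0.25  0.74 -0.73]
to axis (tool mm) [-0.  -0.4  0.9]
```

Call:
arm_command(travel=[[2, -0.4, 0.8], [2, -0.4, 0.8], [2, -0.4, 0.8], [2, -0.4, 0.8], [2, -0.4, 0.8], [2, -0.4, 0.8], [2, -0.4, 0.8], [2, -0.4, 0.8], [2, -0.4, 0.8], [2, -0.4, 0.8]], twist=[[0, 0, 0], [0, 0, 0], [0, 0, 0], [0, 0, 0], [0, 0, 0], [0, 0, 0], [0, 0, 0], [0, 0, 0], [0, 0, 0], [0, 0, 0]], gripper=35, grip_force=70)

```text
time_s: 17.2
tool_pos: [0.4838, -0.1475, 0.0859]
tool_rot: [1.732, 0.759, -1.73]
wrist_force: [-1.4, -1.9, 10.5]
width: 0.0463
```

```bash
python3 chk.py
```

```text
17.2 [ 0.4838 -0.1475  0.0859] yaw y -42.56 x [ 0.0016 -0.001  -1.    ] W 0.0463 F [-1.4 -1.9 10.5] M [-0.4   0.27  0.07] j [ 0.57  0.44 -0.4   2.01  0.25  0.74 -0.73]
to axis (tool mm) [-0.  -0.3 -0.4]
```

Call:
arm_command(travel=[[0, 0, 0], [0, 0, 0], [0, 0, 0]], twist=[[1.5, 0, 0], [3, 0, 0], [3, 0, 0]])

```text
time_s: 17.5
tool_pos: [0.4837, -0.1475, 0.0858]
tool_rot: [1.767, 0.72, -1.765]
wrist_force: [-2.0, -3.0, 10.3]
width: 0.0465
```

```bash
python3 chk.py
```

```text
17.5 [ 0.4837 -0.1475  0.0858] yaw y -45.55 x [ 0.0015 -0.0013 -1.    ] W 0.0465 F [-2.  -3.  10.3] M [-0.58  0.3   0.91] j [ 0.56  0.43 -0.39  2.02  0.24  0.73 -0.77]
to axis (tool mm) [-0.  -0.3 -0.4]
```

Call:
arm_command(travel=[[0, 0, 0], [0, 0, 0], [0, 0, 0], [0, 0, 0]], twist=[[1, 0, 0], [2, 0, 0], [3, 0, 0], [3, 0, 0]])

```text
time_s: 17.9
tool_pos: [0.4838, -0.1474, 0.0859]
tool_rot: [1.799, 0.68, -1.798]
wrist_force: [-1.4, -3.7, 10.1]
width: 0.0463
```

```bash
python3 chk.py
```

```text
17.9 [ 0.4838 -0.1474  0.0859] yaw y -48.44 x [ 0.0015 -0.0016 -1.    ] W 0.0463 F [-1.4 -3.7 10.1] M [-0.71  0.36  1.97] j [ 0.55  0.43 -0.38  2.02  0.23  0.73 -0.82]
to axis (tool mm) [-0.  -0.3 -0.3]
```

Call:
arm_command(travel=[[0, 0, 0], [0, 0, 0], [0, 0, 0], [0, 0, 0], [0, 0, 0], [0, 0, 0], [-30, 0, 0], [-70, 0, 0], [-110, 0, 0], [-110, 0, 0]], twist=[[0, 0, 0], [0, 0, 0], [0, 0, 0], [0, 0, 0], [0, 0, 0], [0, 0, 0], [0, 0, 0], [0, 0, 0], [0, 0, 0], [0, 0, 0]], gripper=85)

```text
time_s: 18.9
tool_pos: [0.4852, -0.1474, 0.1996]
tool_rot: [1.804, 0.676, -1.794]
wrist_force: [0.8, 0.0, -0.8]
width: 0.0845
```

Call:
arm_command(travel=[[0, 0, 35], [0, 0, 70], [0, 0, 100], [0, 0, 100], [0, 0, 100]], twist=[[0, 0, 0], [0, 0, 0], [0, 0, 0], [0, 0, 0], [0, 0, 0]])

```text
time_s: 19.4
tool_pos: [0.408, -0.2134, 0.1949]
tool_rot: [1.801, 0.68, -1.801]
wrist_force: [-0.4, 0.1, -0.4]
width: 0.0852
```

```bash
python3 chk.py m wrist side top; python3 - <<'E'
import cv2
im=cv2.imread('pics/mwrist.png'); cv2.imwrite('pics/mc.png',cv2.resize(im[0:155,180:335],(600,600),interpolation=cv2.INTER_CUBIC))
E
```

```text
19.4 [ 0.408  -0.2134  0.1949] yaw y -48.6 x [ 1.e-04 -1.e-04 -1.e+00] W 0.0852 F [-0.4  0.1 -0.4] M [-0.02  0.01  0.08] j [ 0.76  0.18 -0.38  2.04  0.08  0.94 -0.51]
to axis (tool mm) [  -0.     0.3 -100.8]
```

View pics/mc.png

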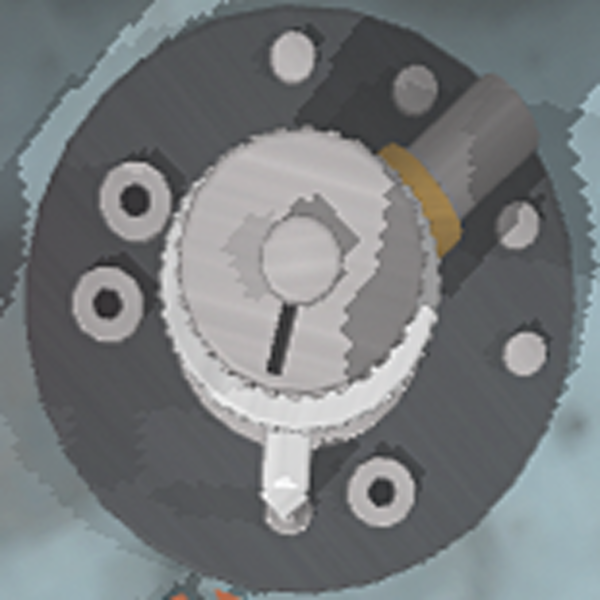

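View pics/mside.png

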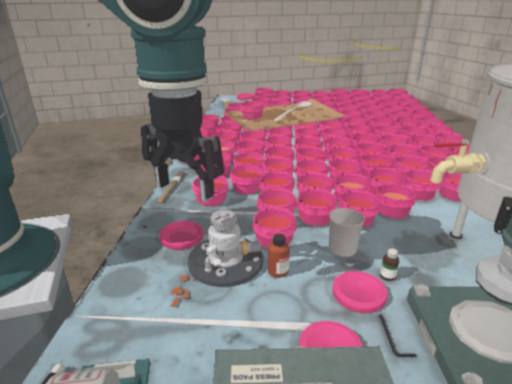

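```bash
python3 - <<'E'
from h import *
c=viewer.get_calibration('wrist'); K=np.array(c['mtx'])
def an(npy,pc,tip,scale,off,z):
    T=np.load(npy); C=T@np.array(c['mount']); f=lambda p:onz(K,C,(p[0]/scale+off[0],p[1]/scale+off[1]),z)[:2]
    d=f(tip)-f(pc); return np.degrees(np.arctan2(d[1],d[0]))%360
s=600/155
print('first',an('kwrist.npy',(287,302),(260,368),s,(180,0),.1124),'second',an('mwrist.npy',(289,306),(275,373),s,(180,0),.1124),'start',an('fwrist.npy',(278,460),(251,505),3.529,(170,90),.115))
a=cv2.imread('pics/top0.png').astype(int);b=cv2.imread('pics/mtop.png').astype(int)
for t,n in [('cup','cup'),('bottle','bottle'),('tub_lid','lid'),('brush','brush')]:
    print(t,[(np.round(d['pixel']),round(d['conf'],2)) for d in viewer.look_for(t,'top')][:2])
print(env.finish_job())
E
```

```text
first 203.6057084665084 second 208.68211438397873 start 348.175473948851
cup [(array([301., 148.]), 0.89)]
bottle [(array([314., 197.]), 0.65)]
tub_lid [(array([254., 257.]), 0.76)]
brush [(array([168., 258.]), 0.8)]
the job is handed in; nothing more can be done
None
```

```bash
python3 - <<'E'
from h import *
c=viewer.get_calibration('wrist'); K=np.array(c['mtx'])
for npy,pc in [('kwrist',(301,260)),('mwrist',(301,260))]:
    T=np.load(npy+'.npy'); C=T@np.array(c['mount']); s=600/155; z=.1124
    V=onz(K,C,(pc[0]/s+180,pc[1]/s),z)[:2]; n=500
    H=cv2.getPerspectiveTransform(np.float32([proj(K,C,[V[0]+a*.025,V[1]+b*.025,z]) for a,b in [(1,1),(1,-1),(-1,-1),(-1,1)]]),np.float32([[0,0],[n,0],[n,n],[0,n]]))
    g=cv2.cvtColor(cv2.warpPerspective(cv2.imread(f'pics/{npy}.png'),H,(n,n)),cv2.COLOR_BGR2GRAY)
    yy,xx=np.mgrid[:n,:n]; m=((g<75)&(np.hypot(xx-250,yy-250)<205)).astype(np.uint8)
    k,l,st,ce=cv2.connectedComponentsWithStats(m); i=1+np.argmax(st[1:,4]); v=cv2.fitLine(np.argwhere(l==i)[:,::-1].astype(np.float32),2,0,.01,.01).ravel()[:2]; ct=ce[i]-250; v*=np.sign(v@ct)
    print(npy,V,[np.degrees(np.arctan2(-d[0],-d[1]))%360 for d in (v,ct)])
E
```

```text
the job is handed in; nothing more can be done
```

The collar's pointer is over the tall index post and the lock nut is screwed down against its stop. I handed the job in at about 19.6 s, and no verdict came back.

**Collar:** I turned it one click (30°) counter-clockwise. In my first check the pointer was at 214.8° and the post at 215.3°. The last close-ups, taken after the nut was tight, still show the nose over the post.

**Nut:** I turned it clockwise until the wrist torque rose from about 0.03 to 1.1 Nm. I then gripped it again with more force and pushed to about 2.0 Nm, and it held like a hard stop.

**Leaving the scene:** I released the nut and backed off, and the wrist force was near zero. The cup, bottle, lid and brush look unmoved in the final pictures. I did not measure the left-hand tub separately.

**Check that disagreed:** the line on top of the nut gives less turn than the torque suggests. The minimum is 144.4° and the nominal full turn is 149°.
- **First tightening:** the line showed about 144–145°.
- **Second tightening:** a rougher reading of the line showed about 140°.

These picks from small pictures are uncertain by several degrees, and the nut may not have started at exactly zero. I relied on the torque. The second reading came from the same script that handed the job in, so I could not follow it up.

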